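Drop a hopper of regulator bodies into the tray and bolt the trap-door

ROBOT

A 6-joint arm with a two-finger parallel gripper is mounted at the origin on the work surface. World frame = base frame: x ahead of the robot, y to its left, z up, the work surface at z = 0. Lengths are in m, angles in rad, forces in N, time in s.
With the tool pointing down it reaches from about 0.3 to 0.875 m from the base axis. Payload 6.4 kg.
Tool frame: the origin (TCP) lies midway between the tips of the shut fingers; the grasp point (between the pads) lies 19 mm behind it; x points along the fingers, z is the direction in which the jaws open and shut, and the axes are right-handed (so a half turn about x gives the same grasp; the last joint's range is limited). The gripper opens to 88 mm and grips with 3 to 60 N. Pads are 18 mm wide; open, the fingers measure 123 mm over their backs; the gripper's body (75 mm by 187 mm) begins 45 mm behind the grasp point.
Start: joints at [1.116, 0.181, 1.607, -0, 1.354, -0.206], TCP at [0.142, 0.557, 0.239] pointing down, gripper open.
Joint ranges: [-2.99, 2.99], [-0.89, 2.07], [0.3, 2.58], [-1.14, 4.28], [0, 2.63], [-3.12, 3.12]. Speed limits (rad/s): [2.57, 2.57, 3.01, 3.14, 3.14, 3.14].

INTERFACE

Orientations are given as a 3x3 rotation matrix whose columns are the frame's x, y, z axes.
In Python, from station import env gives the robot as it stands.
- The arm moves only by the tool move_arm, never from a script. Its argument "targets" is a list of rows, each an object with "linear": the shift along the tool's x, y, z in cm, a list of three; "rotation": the turn, a rotation vector about the tool's x, y, z in degrees, a list of three; "grip": the opening, from 0 (shut) to 1 (fully open). In form: [{"linear": [x, y, z], "rotation": [ax, ay, az], "grip": grip}, ...]. A call has 1 to 5 rows; each row is the pose to reach, as a shift and turn from the pose measured when the call began, along the tool's axes at that moment; what a row does not reach only later rows make up. A row lasts 1/8 s, in which the tool goes at most 62.5 mm and 10.7 degrees, less where a joint would pass 70% of its speed; a pose out of reach is approached as far as the arm can. A call with a gripper value outside its range is refused whole. The fingers move at their own pace and stop on an object; "grip_force" is the grip in N (left out, the last holds). Time passes only in rows, so rows that repeat a pose let the fingers close. It gives the time, the measured TCP pose, the force and the opening at its end, in the units of the state.
- env.observe(): the state, without advancing time (a new reading comes with each control period).
- env.capture(name): name is "scene" or "top" or "wrist"; returns a dict with "color" (420x560x3 uint8, red, green, blue), "z_map" (420x560 float32, m along the optical axis (not along the pixel's ray), 0 where there is no reading), "K" (3x3 intrinsics, pixels), "k1" (the pictures are not rectified: a ray, as slopes to the right and down, at radius r is drawn at 1 + k1 r^2 times it, then the intrinsics apply), "R" (3x3) and "t" (3): a world point X has camera coordinates R X + t; the wrist camera has in their place "tool_from_camera" (4x4, takes a point from camera to tool coordinates, whose origin is the TCP and whose axes are the tool frame's). Camera axes: x right, y down, z forward; pixel columns grow to the right and rows downward; lengths in m; the calibration is good to about 2 mm. A picture is of the moment at which its call begins: read the wrist's pose just before it.
- env.finish_job(): hands the job in, once; it reports no verdict.
Trained networks look in a picture, given as the dict that the camera call returned (one of the last four; its "shot" number tells which), for a name from the list of things; names that differ only in an ending like _2 or _b are one class to them, and where a whole thing is asked for, a point or a joint stands for the part that bears it (a point fixed in the world has none). Each returns a list of dicts, best first, with "conf" (0 to 1); they miss things now and then, are a little off and sometimes report something else, mostly with a low value. They report only what shows in the picture. A call takes as long as a camera call. They do not tell look-alikes from the thing itself.
- env.silhouettes(picture, name): "mask" (420x560 bool, what is visible of it) and "extent" ([centre column, centre row, width, height] as shares, 0 to 1, of the picture: columns of its width, rows of its height, round what is visible of it).
- env.mark_of(picture, name): "at" ([column, row] as shares, 0 to 1, of the picture: columns of its width, rows of its height: a listed point, or the origin of a listed thing).
The state is a dict: "time_s": time; "joint_positions": joint angles; "qvel": joint speeds; "tau": joint torques, N m; "position": TCP position; "tcp_rot": TCP orientation; "wrist_force": force on the tool from outside, world axes, zero at the start; "ft_torque": the same for the moment, N m; "width": opening from 0.0 (shut) to 1.0 (fully open).
Only numpy, scipy, OpenCV 4.12 (cv2) and the standard library are available. Lean on these libraries where they do the work, as an engineer would, in place of code of your own. Each camera call takes 0.05 s, during which the arm holds its last target. There are 200 camera calls.

TASK

Swing the hopper's trap-door wide open by its U-shaped handle so that all three regulator bodies drop into the grey tray underneath. Then swing the trap-door fully shut again and slide the bolt all the way home over the handle's arm so that the door is latched; leave the other things on the bench where they are.

Things in the scene. Friction and masses are not known exactly. Their poses are not given: they have to be found in the camera images.
- hopper: Fixed aluminium hopper on a steel stand. Origin on the table below the middle of the trap-door's hinge shaft, which runs along y, 190 mm up. The box is on the +x side (x 6 to 146, y -90 to 90 mm; walls to 280 mm high, flared lips to 310 except on the handle's side). The handle sticks out to -x, the bolt is beside it at -y. Stand legs at y -165 and 165 mm; bolt bracket out to x -127.
- gate (a joint): Trap-door angle, rad: 0 shut (level), 1.2 wide open (hanging). The hinge is stiff (0.75 N m) and stays where it is left. The handle is rigid with the door, across the shaft from it: lifting the handle up and over towards the hopper swings the door down (about 5 N), pushing it down shuts the door (about 7 N). The load has slid out by about 0.8 rad.
- gate_handle (a point): Middle of the U-handle's black cross bar: 14 mm diameter, along the hopper's y, 80 mm clear between its two arms (10 mm square, at y -45 and 45, running from the shaft). 135 mm from the shaft: at door angle a it is at (-135 cos a, 0, 190 + 135 sin a) mm in the hopper's frame. Free all round; may be pinched from above, and turns in the grip.
- bolt (a joint): Bolt travel, m: 0 drawn back, 0.040 fully home (its stop). Starts drawn, clear of the handle (0 to 0.007). Slides to the hopper's +y with 2 N of friction and stays where it is left. Its 12 mm round rod then lies 3 mm above the handle's arm at y -45 mm and holds the door shut; it enters only when the handle is fully down.
- bolt_knob (a point): Point on the bolt's upright knob, a round steel post of 18 mm diameter: its top is 10 mm above this point and it is free for 25 mm below it. In the hopper's frame at (-100, -115 + travel, 244) mm. It moves with the bolt.
- tray: Loose grey open tray 280 x 250 x 60 mm (x, y, z) with 4 mm walls and floor, already standing under the hopper. Origin at the centre of its underside; z up.
- body0: One of three alike black regulator bodies: a drum of 48 mm diameter and 34 mm height with a mouth tube along +x and a short steel port along -x, 74 mm long over all, about 0.12 kg. Origin at the centre of the drum's flat underside. It starts lying in the hopper on the trap-door.
- body1: One of three alike black regulator bodies: a drum of 48 mm diameter and 34 mm height with a mouth tube along +x and a short steel port along -x, 74 mm long over all, about 0.12 kg. Origin at the centre of the drum's flat underside. It starts lying in the hopper on the trap-door.
- body2: One of three alike black regulator bodies: a drum of 48 mm diameter and 34 mm height with a mouth tube along +x and a short steel port along -x, 74 mm long over all, about 0.12 kg. Origin at the centre of the drum's flat underside. It starts lying in the hopper on the trap-door.
- spanner: Bystander: loose steel spanner, 190 mm long, lying on the bench.
- grease_jar: Bystander: white jar, 66 mm diameter, 75 mm high, standing on the bench.
- screwdriver: Bystander: screwdriver with a red handle, 190 mm long, lying on the bench.
There are look-alikes about, which are no part of the job. Leave any purple or red look-alike of the body2 alone.

How it is judged:
By the outcome, as a careful person would: the job done as asked, in the order asked, and still so for the second after the job is handed in, with the robot touching nothing.
It also fails if it takes over 51 s, if anything falls off the work surface, if the arm or the gripper's body presses on something with over 40 N, if the wrist force passes 120 N, or if a joint passes its speed limit or range.

## Working session

There is one attempt and no reset: what is moved stays moved. The work goes in short steps, Python scripts to look and compute and a tool call to move; the robot and the scene stay as the last step left them, time stands still between calls to the robot, and variables do not carry over. Pictures are saved under pics/ and viewed, about 8 in all and at most 12, crops included, and the job is handed in when it is done.

Besides the shell and the picture viewer there is one more tool, called after "Emit:" by a JSON object that holds its "method" and its "body", one argument or row to a line. move_arm: Moves the arm, as the interface text tells. Its arguments: {"type":"object","properties":{"targets":{"type":"array","items":{"type":"object","properties":{"linear":{"type":"array","items":{"type":"number"}},"rotation":{"type":"array","items":{"type":"number"}},"grip":{"type":"number"}}}},"grip_force":{"type":"number"}},"required":["targets"]}

```bash
mkdir -p pics; ls
cat > h.py <<'E'
import numpy as np, cv2
from station import env
def ray(c,px):
    K=c["K"]; d=np.array([(px[0]-K[0,2])/K[0,0],(px[1]-K[1,2])/K[1,1]]); s=d.copy()
    for _ in range(20): s=d/(1+c["k1"]*(s@s))
    return np.array([s[0],s[1],1.])
def world(c,px,z=None,obs=None):
    """point from depth, or at world height z"""
    if "R" in c: R,t=c["R"],c["t"]; A=R.T; o=-R.T@t
    else:
        T=c["tool_from_camera"]; Rt=np.array(obs["tcp_rot"]); A=Rt@T[:3,:3]; o=Rt@T[:3,3]+np.array(obs["position"])
    r=A@ray(c,px)
    if z is not None: return o+r*(z-o[2])/r[2]
    i,j=int(round(px[1])),int(round(px[0])); p=c["z_map"][max(i-1,0):i+2,max(j-1,0):j+2]; p=p[p>0]
    return o+r*np.median(p)
def proj(c,X):
    p=c["R"]@X+c["t"]; s=p[:2]/p[2]; s=s*(1+c["k1"]*(s@s)); return c["K"][:2,:2]@s+c["K"][:2,2]
def save(c,n): cv2.imwrite("pics/"+n,c["color"][:,:,::-1])
def mark(c,name):
    return [(np.array(m["at"])*[560,420],round(m["conf"],2)) for m in env.mark_of(c,name)]
E
python3 - <<'E'
from h import *
np.set_printoptions(precision=4,suppress=True)
a=env.capture("scene"); b=env.capture("top")
cv2.imwrite("pics/a.png",np.hstack([a["color"]])[:,:,::-1]); save(b,"b.png")
for c in (a,b):
    for n in ["hopper","gate_handle","bolt_knob","tray","body0","spanner","grease_jar","screwdriver"]:
        for px,cf in mark(c,n)[:5]: print(n,px,cf,world(c,px))
o=env.observe(); print(o["position"],o["tcp_rot"],o["wrist_force"],o["width"],o["time_s"])
E
```

```text
pics
hopper [341.32  201.684] 0.63 [0.648  0.0793 0.292 ]
hopper [346.696 269.682] 0.39 [0.7171 0.0848 0.1343]
gate_handle [268.184 206.682] 0.65 [ 0.5811 -0.0906  0.2542]
bolt_knob [268.184 207.48 ] 0.49 [ 0.5822 -0.0908  0.2525]
body0 [267.4 308.7] 0.88 [ 0.721  -0.1178  0.0364]
body0 [411.6  235.41] 0.74 [0.4774 0.3793 0.0256]
body0 [253.12  238.392] 0.72 [ 0.6194 -0.1361  0.1882]
body0 [339.696 199.92 ] 0.57 [0.6582 0.0716 0.3041]
spanner [157.584 274.386] 0.87 [ 0.5045 -0.4167  0.0052]
spanner [194.88  276.402] 0.6 [ 0.5281 -0.3069  0.0029]
grease_jar [159.6   317.394] 0.75 [ 0.7088 -0.3913  0.0369]
screwdriver [192.528 275.814] 0.57 [ 0.5381 -0.3121  0.0148]
hopper [204.176 206.892] 0.33 [0.4945 0.1313 0.2283]
gate_handle [293.888 218.484] 0.64 [ 0.4642 -0.074   0.1938]
gate_handle [372.624 197.82 ] 0.37 [ 0.5239 -0.3019  0.0227]
tray [301.672 169.008] 0.7 [ 0.5717 -0.0922  0.2548]
body0 [206.808 207.816] 0.97 [0.4921 0.1251 0.2298]
body0 [212.016 187.11 ] 0.95 [0.5396 0.1129 0.2275]
body0 [309.512 251.58 ] 0.79 [ 0.3798 -0.1203  0.0352]
body0 [124.712 228.69 ] 0.75 [0.4558 0.3827 0.0347]
body0 [306.824 132.216] 0.73 [ 0.7104 -0.123   0.0368]
spanner [412.216 211.092] 0.87 [ 0.4847 -0.4152  0.0081]
grease_jar [402.304 143.304] 0.75 [ 0.664  -0.3756  0.0747]
screwdriver [370.72  200.592] 0.89 [ 0.5165 -0.2969  0.0199]
[0.1416 0.5573 0.2387] [[ 0.     -0.9692  0.2463]
 [ 0.0001  0.2463  0.9692]
 [-1.      0.      0.0001]] [0.3319 0.4359 0.3054] 0.9984868141879525 0.9
```

View pics/a.png

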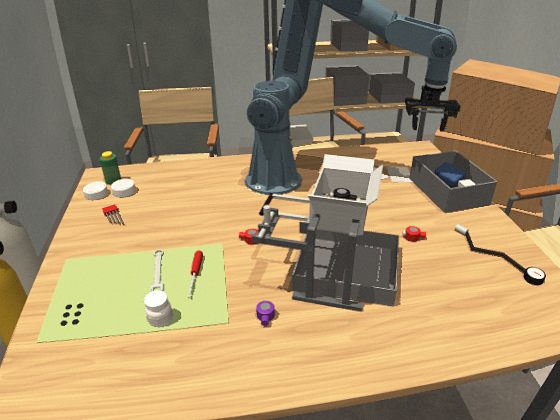

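View pics/b.png

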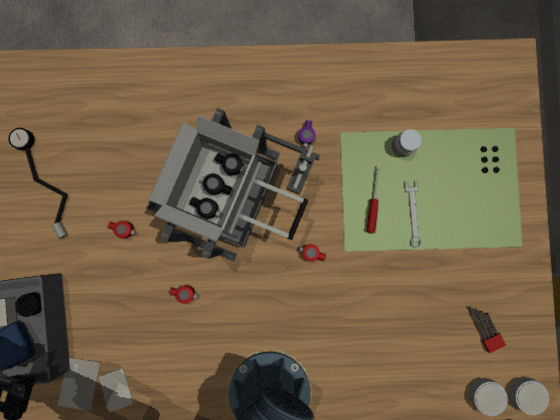

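Run:
```python
from h import *
np.set_printoptions(precision=4,suppress=True)
c=env.capture("top"); save(c,"t.png")
y0,y1,x0,x1=100,260,140,340
cv2.imwrite("pics/c.png",cv2.resize(c["color"][y0:y1,x0:x1,::-1],None,fx=4,fy=3.75,interpolation=cv2.INTER_CUBIC))
P={}
pts=[]
for i in range(100,260):
  for j in range(140,340):
    if c["z_map"][i,j]>0: pts.append([i,j,*world(c,(j,i)),*c["color"][i,j].astype(int)])
pts=np.array(pts); np.save("pts.npy",pts)
dark=pts[:,5:].max(1)<60
bar=pts[dark&(pts[:,4]>.18)&(pts[:,4]<.21)&(pts[:,1]>270)&(pts[:,0]>195)&(pts[:,0]<245)]
X=bar[:,2:5]; m=X.mean(0); u,s,v=np.linalg.svd(X-m,full_matrices=False)
pr=(X-m)@v[0]; print("bar n",len(X),"mean",m,"dir",v[0],"range",pr.min(),pr.max(), "midpt",m+v[0]*(pr.min()+pr.max())/2)
k=pts[(abs(pts[:,4]-.254)<.006)&(pts[:,1]>280)&(pts[:,0]<190)]
print("knob",len(k),k[:,:5].mean(0),k[:,:5].min(0),k[:,:5].max(0))
```

```text
bar n 203 mean [ 0.4641 -0.0817  0.1963] dir [-0.9108  0.4129 -0.0005] range -0.05064929062778594 0.050894552784819136 midpt [ 0.4639 -0.0816  0.1963]
knob 47 [166.6809 301.9574   0.577   -0.093    0.2542] [163.     299.       0.5699  -0.1001   0.248 ] [170.     305.       0.5853  -0.0863   0.2557]
```

View pics/c.png

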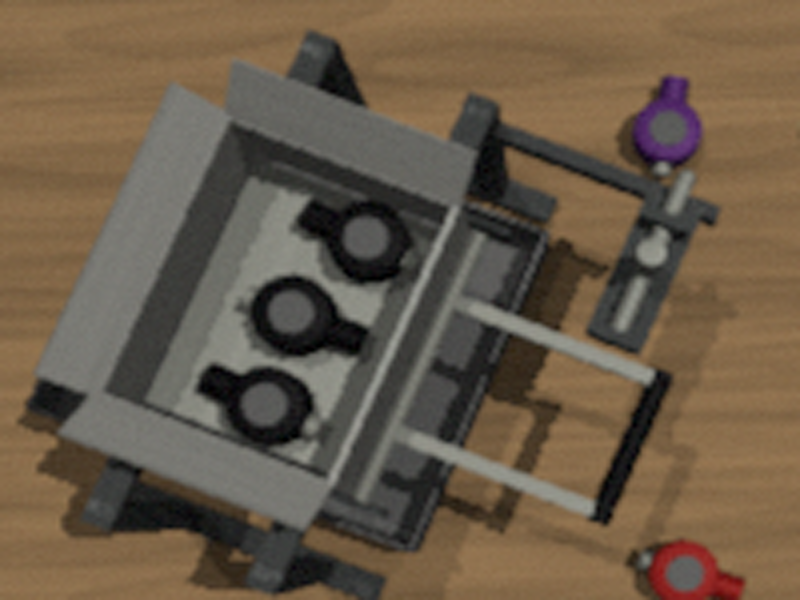

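Emit:
{"method": "move_arm", "body": {
  "targets": [
    {"linear":[-6,0,0],"rotation":[0,0,0],"grip":1},
    {"linear":[-12,-3,-3],"rotation":[3,0,0],"grip":1},
    {"linear":[-12,-7,-8],"rotation":[6,0,0],"grip":1},
    {"linear":[-12,-11,-12.7],"rotation":[8,0,0],"grip":1},
    {"linear":[-12,-15,-17.3],"rotation":[10.1,0,0],"grip":1}
  ],
  "grip_force": 25
}}

```text
time_s: 1.58
position: [0.2421, 0.3565, 0.3592]
tcp_rot: [[0.001, -0.911, 0.413], [0.001, 0.413, 0.911], [-1.0, -0.001, 0.001]]
wrist_force: [1.9, -0.9, 0.3]
width: 1.002
```

```bash
cat >> h.py <<'E'
th=np.arctan2(.413,.911); XH=np.array([.4129,.9108,0]); YH=np.array([-.9108,.4129,0]); O=np.array([.4639,-.0816,0])+.135*XH
RD=np.column_stack([[0,0,-1],YH,XH])   # tool down, jaws along hopper x  (y = z x x)
if np.linalg.det(RD)<0: RD[:,1]*=-1
def H(x,y,z): return O+np.array(XH)*x+YH*y+[0,0,z]
def shift(T,R=None):
    from scipy.spatial.transform import Rotation as Ro
    o=env.observe(); A=np.array(o["tcp_rot"]); R=RD if R is None else R
    return (A.T@(np.atleast_2d(T)-np.array(o["position"])).T).T*100, Ro.from_matrix(A.T@R).as_rotvec(degrees=True)
def st():
    o=env.observe(); A=np.array([XH,YH,[0,0,1]]); p=np.array(o["position"])
    print("t",o["time_s"],"pos",p,"hop mm",A@(p-O)*1e3,"F hop",A@np.array(o["wrist_force"]),"w",o["width"])
np.set_printoptions(precision=3,suppress=True)
E
python3 -c "
from h import *
st(); print(np.linalg.det(RD)); print(shift(H(-135,0,330)*1 if 0 else H(-.135,0,.33)))"
```

```text
t 1.575 pos [0.242 0.357 0.359] hop mm [172.439 382.93  359.157] F hop [-0.013 -2.081  0.278] w 1.002272921673094
1.00004305
(array([[  2.912, -38.279, -30.761]]), array([0.02 , 0.069, 0.05 ]))
```

Emit:
{"method": "move_arm", "body": {
  "targets": [
    {"linear":[0,-4.5,-4],"rotation":[0,0,0],"grip":1},
    {"linear":[0,-9,-8],"rotation":[0,0,0],"grip":1},
    {"linear":[0,-13.5,-12],"rotation":[0,0,0],"grip":1},
    {"linear":[0,-18,-16],"rotation":[0,0,0],"grip":1},
    {"linear":[0,-22.5,-20],"rotation":[0,0,0],"grip":1}
  ]
}}

```text
time_s: 2.2
position: [0.3649, 0.0796, 0.3596]
tcp_rot: [[0.003, -0.911, 0.413], [0.001, 0.413, 0.911], [-1.0, -0.002, 0.002]]
wrist_force: [1.2, -0.1, -0.0]
width: 1.001
```

Emit:
{"method": "move_arm", "body": {
  "targets": [
    {"linear":[0,-4.5,-4],"rotation":[0,0,0],"grip":1},
    {"linear":[0,-9,-8],"rotation":[0,0,0],"grip":1},
    {"linear":[1,-13.5,-11],"rotation":[0,0,0],"grip":1},
    {"linear":[3,-16,-11],"rotation":[0,0,0],"grip":1},
    {"linear":[3,-16,-11],"rotation":[0,0,0],"grip":1}
  ]
}}

```text
time_s: 2.82
position: [0.465, -0.0872, 0.3278]
tcp_rot: [[-0.001, -0.91, 0.414], [0.003, 0.414, 0.91], [-1.0, 0.002, 0.002]]
wrist_force: [-0.3, -0.3, -0.5]
width: 1.0
```

```bash
python3 -c "
from h import *
st(); print(shift([H(-.135,0,.33),H(-.135,0,.171)]))
o=env.observe(); c=env.capture('wrist'); save(c,'w.png'); print(c['tool_from_camera'])
for n in ['gate_handle','bolt_knob']:
  for px,cf in mark(c,n)[:3]:
    w=world(c,px,obs=o); print(n,px,cf,w,world(c,px,.19 if n[0]=='g' else .244,o))
A=np.array([XH,YH,[0,0,1]])
g=np.array([(j,i,*(A@(world(c,(j,i),obs=o)-O))) for i in range(0,420,3) for j in range(0,560,3) if c['z_map'][i,j]>0 and c['color'][i,j].max()<60])
g=g[(abs(g[:,4]-.195)<.012)&(abs(g[:,2]+.135)<.03)&(abs(g[:,3])<.07)]; print(len(g),g.mean(0),g.min(0),g.max(0))
"
```

```text
t 2.825 pos [ 0.465 -0.087  0.328] hop mm [-139.622   -3.329  327.818] F hop [-0.42   0.161 -0.496] w 1.000278395158627
(array([[-0.217,  0.334,  0.462],
       [15.683,  0.305,  0.43 ]]), array([-0.073,  0.115, -0.105]))
[[ 0.002 -0.263  0.965 -0.145]
 [ 0.    -0.965 -0.263  0.068]
 [ 1.     0.001 -0.002 -0.001]
 [ 0.     0.     0.     1.   ]]
gate_handle [285.488 196.518] 0.64 [ 0.463 -0.084  0.195] [ 0.464 -0.085  0.19 ]
bolt_knob [329.224 326.298] 0.8 [ 0.571 -0.092  0.253] [ 0.578 -0.094  0.244]
136 [289.324 192.574  -0.134   0.003   0.196] [282.    144.     -0.141  -0.057   0.192] [318.    255.     -0.105   0.049   0.206]
```

View pics/w.png

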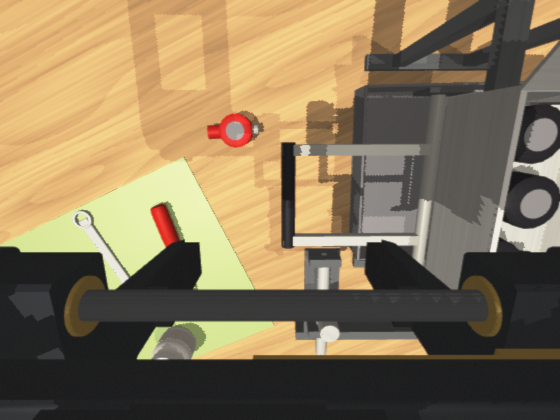

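Emit:
{"method": "move_arm", "body": {
  "targets": [
    {"linear":[5,0.3,0.4],"rotation":[0,0,0],"grip":1},
    {"linear":[10,0.3,0.4],"rotation":[0,0,0],"grip":1},
    {"linear":[14,0.3,0.4],"rotation":[0,0,0],"grip":1},
    {"linear":[15.7,0.3,0.4],"rotation":[0,0,0],"grip":1},
    {"linear":[15.7,0.3,0.4],"rotation":[0,0,0],"grip":0.4}
  ]
}}

```text
time_s: 3.6
position: [0.4643, -0.0805, 0.1739]
tcp_rot: [[0.003, -0.912, 0.411], [0.001, 0.411, 0.912], [-1.0, -0.003, 0.002]]
wrist_force: [0.2, -0.6, 0.2]
width: 0.912
```

Emit:
{"method": "move_arm", "body": {
  "targets": [
    {"linear":[0,0,0],"rotation":[0,0,0],"grip":0.0},
    {"linear":[0,0,0],"rotation":[0,0,0],"grip":0.0},
    {"linear":[0,0,0],"rotation":[0,0,0],"grip":0.0},
    {"linear":[0,0,0],"rotation":[0,0,0],"grip":0.0},
    {"linear":[0,0,0],"rotation":[0,0,0],"grip":0.0}
  ]
}}

```text
time_s: 4.22
position: [0.4644, -0.0805, 0.1739]
tcp_rot: [[0.003, -0.912, 0.411], [0.001, 0.411, 0.912], [-1.0, -0.003, 0.002]]
wrist_force: [0.4, 0.1, 0.0]
width: 0.344
```

```bash
python3 -c "
from h import *
st()
a=np.arange(0,1.21,.08)
T=[H(-.135*np.cos(q),0,.171+.135*np.sin(q)) for q in a]
print(np.c_[a,shift(T)[0]],shift(T)[1])"
```

```text
t 4.225 pos [ 0.464 -0.081  0.174] hop mm [-133.843    0.03   173.934] F hop [ 0.236 -0.383  0.024] w 0.34441120853967755
[[  0.      0.293  -0.002  -0.117]
 [  0.08   -0.786  -0.005  -0.072]
 [  0.16   -1.857  -0.008   0.06 ]
 [  0.24   -2.915  -0.011   0.277]
 [  0.32   -3.952  -0.015   0.577]
 [  0.4    -4.962  -0.018   0.959]
 [  0.48   -5.938  -0.022   1.421]
 [  0.56   -6.874  -0.025   1.96 ]
 [  0.64   -7.763  -0.029   2.571]
 [  0.72   -8.602  -0.032   3.252]
 [  0.8    -9.383  -0.036   3.997]
 [  0.88  -10.102  -0.039   4.803]
 [  0.96  -10.754  -0.042   5.663]
 [  1.04  -11.336  -0.046   6.573]
 [  1.12  -11.843  -0.049   7.526]
 [  1.2   -12.272  -0.052   8.517]] [0.104 0.116 0.155]
```

Fingers still closing (bar 14 mm ≈ 0.16).

Emit:
{"method": "move_arm", "body": {
  "targets": [
    {"linear":[0,0,0],"rotation":[0,0,0],"grip":0.0},
    {"linear":[0,0,0],"rotation":[0,0,0],"grip":0.0},
    {"linear":[0,0,0],"rotation":[0,0,0],"grip":0.0},
    {"linear":[0,0,0],"rotation":[0,0,0],"grip":0.0}
  ]
}}

```text
time_s: 4.72
position: [0.4642, -0.0809, 0.1739]
tcp_rot: [[0.003, -0.911, 0.411], [0.0, 0.411, 0.911], [-1.0, -0.003, 0.001]]
wrist_force: [-2.5, -3.4, -0.1]
width: 0.148
```

Emit:
{"method": "move_arm", "body": {
  "targets": [
    {"linear":[-0.5,0,0],"rotation":[0,0,0],"grip":0.0},
    {"linear":[-1.1,0,0],"rotation":[0,0,0.0],"grip":0.0},
    {"linear":[-1.6,0,0.1],"rotation":[0,0,0],"grip":0.0},
    {"linear":[-2.1,0,0.2],"rotation":[0,0,0],"grip":0.0}
  ]
}}

```text
time_s: 5.22
position: [0.4648, -0.0794, 0.1952]
tcp_rot: [[0.002, -0.912, 0.411], [-0.001, 0.411, 0.912], [-1.0, -0.003, 0.0]]
wrist_force: [-0.9, -4.8, -4.3]
width: 0.146
```

```bash
python3 -c "
from h import *
st()
a=np.arange(0.16,1.29,.08)
T=[H(-.135*np.cos(q)+.001,0,.174+.135*np.sin(q)) for q in a]
print(np.c_[a,shift(T)[0]],shift(T)[1])"
```

```text
t 5.225 pos [ 0.465 -0.079  0.195] hop mm [-132.654    0.085  195.239] F hop [-4.76  -1.16  -4.278] w 0.14583858993399418
[[  0.16   -0.027  -0.009   0.037]
 [  0.24   -1.085  -0.012   0.252]
 [  0.32   -2.123  -0.015   0.551]
 [  0.4    -3.133  -0.018   0.931]
 [  0.48   -4.11   -0.022   1.391]
 [  0.56   -5.047  -0.025   1.928]
 [  0.64   -5.938  -0.029   2.538]
 [  0.72   -6.777  -0.032   3.217]
 [  0.8    -7.56   -0.036   3.961]
 [  0.88   -8.28   -0.039   4.765]
 [  0.96   -8.934  -0.042   5.624]
 [  1.04   -9.517  -0.046   6.533]
 [  1.12  -10.026  -0.049   7.485]
 [  1.2   -10.457  -0.052   8.475]
 [  1.28  -10.808  -0.055   9.496]] [0.11  0.01  0.148]
```

Emit:
{"method": "move_arm", "body": {
  "targets": [
    {"linear":[-1.1,0,0.2],"rotation":[0,0,0],"grip":0.0},
    {"linear":[-2.1,0,0.5],"rotation":[0,0,0.0],"grip":0.0},
    {"linear":[-3.1,0,0.9],"rotation":[0,0,0],"grip":0.0},
    {"linear":[-4.1,0,1.4],"rotation":[0,0,0],"grip":0.0},
    {"linear":[-5.0,0,1.9],"rotation":[0,0,0],"grip":0.0}
  ]
}}

```text
time_s: 5.85
position: [0.472, -0.0634, 0.2466]
tcp_rot: [[0.001, -0.911, 0.412], [-0.004, 0.412, 0.911], [-1.0, -0.003, -0.003]]
wrist_force: [-2.6, -8.5, -1.8]
width: 0.152
```

```bash
python3 -c "
from h import *
st()
a=np.arange(0.48,1.29,.08)
T=[H(-.135*np.cos(q)+.001,0,.174+.135*np.sin(q)) for q in a]
print(np.c_[a,shift(T)[0]],shift(T)[1])"
```

```text
t 5.85 pos [ 0.472 -0.063  0.247] hop mm [-115.058    0.11   246.59 ] F hop [-8.824 -1.125 -1.84 ] w 0.15181018224032758
[[ 0.48   1.026 -0.007 -0.366]
 [ 0.56   0.087 -0.011  0.168]
 [ 0.64  -0.806 -0.015  0.774]
 [ 0.72  -1.648 -0.018  1.45 ]
 [ 0.8   -2.433 -0.022  2.191]
 [ 0.88  -3.156 -0.025  2.993]
 [ 0.96  -3.813 -0.028  3.85 ]
 [ 1.04  -4.4   -0.031  4.756]
 [ 1.12  -4.912 -0.034  5.707]
 [ 1.2   -5.347 -0.037  6.695]
 [ 1.28  -5.701 -0.04   7.715]] [ 0.087 -0.2    0.17 ]
```

Emit:
{"method": "move_arm", "body": {
  "targets": [
    {"linear":[-0.9,0,0.6],"rotation":[0,0,0],"grip":0.0},
    {"linear":[-1.7,0,1.3],"rotation":[0,0,0.0],"grip":0.0},
    {"linear":[-2.5,0,2.0],"rotation":[0,0,0],"grip":0.0},
    {"linear":[-3.2,0,2.8],"rotation":[0,0,0],"grip":0.0},
    {"linear":[-3.9,0,3.7],"rotation":[0,0,0],"grip":0.0}
  ]
}}

```text
time_s: 6.48
position: [0.4864, -0.0317, 0.2877]
tcp_rot: [[-0.001, -0.911, 0.412], [-0.01, 0.412, 0.911], [-1.0, -0.004, -0.01]]
wrist_force: [-9.8, -13.3, 7.5]
width: 0.152
```

```bash
python3 -c "
from h import *
st()
a=np.arange(0.8,1.29,.08)
T=[H(-.135*np.cos(q)+.000,0,.174+.135*np.sin(q)) for q in a]
print(np.c_[a,shift(T)[0]],shift(T)[1])"
```

```text
t 6.475 pos [ 0.486 -0.032  0.288] hop mm [-80.236   0.127 287.732] F hop [-16.196   3.41    7.532] w 0.15169302964587658
[[ 0.8    1.702 -0.006 -1.366]
 [ 0.88   0.974 -0.009 -0.569]
 [ 0.96   0.311 -0.012  0.284]
 [ 1.04  -0.281 -0.014  1.187]
 [ 1.12  -0.799 -0.017  2.134]
 [ 1.2   -1.239 -0.019  3.12 ]
 [ 1.28  -1.6   -0.021  4.137]] [ 0.032 -0.553  0.215]
```

Emit:
{"method": "move_arm", "body": {
  "targets": [
    {"linear":[-0.6,0,0.3],"rotation":[0,0,0],"grip":0.0},
    {"linear":[-1.1,0,1.0],"rotation":[0,0.3,0.0],"grip":0.0},
    {"linear":[-1.5,0,1.9],"rotation":[0,0.5,0],"grip":0.0},
    {"linear":[-1.8,0,2.7],"rotation":[0,0.5,0],"grip":0.0}
  ]
}}

```text
time_s: 6.98
position: [0.4973, -0.0069, 0.3052]
tcp_rot: [[-0.006, -0.911, 0.412], [-0.019, 0.412, 0.911], [-1.0, -0.003, -0.02]]
wrist_force: [0.1, -6.8, -3.6]
width: 0.148
```

```bash
python3 -c "
from h import *
st(); print(env.observe()['tcp_rot'])
a=np.arange(1.04,1.29,.08)
T=[H(-.135*np.cos(q)+.000,0,.174+.135*np.sin(q)) for q in a]
print(np.c_[a,shift(T)[0]],shift(T)[1])
c=env.capture('scene')
cv2.imwrite('pics/s2.png',cv2.resize(c['color'][130:330,210:450,::-1],None,fx=3,fy=3))"
```

```text
t 6.975 pos [ 0.497 -0.007  0.305] hop mm [-53.186   0.403 305.238] F hop [-6.162 -2.896 -3.566] w 0.14848941332679397
[[-0.006 -0.911  0.412]
 [-0.019  0.412  0.911]
 [-1.    -0.003 -0.02 ]]
[[ 1.04   1.512 -0.035 -1.486]
 [ 1.12   0.984 -0.037 -0.544]
 [ 1.2    0.533 -0.039  0.437]
 [ 1.28   0.162 -0.041  1.451]] [ 0.037 -1.151  0.162]
```

View pics/s2.png

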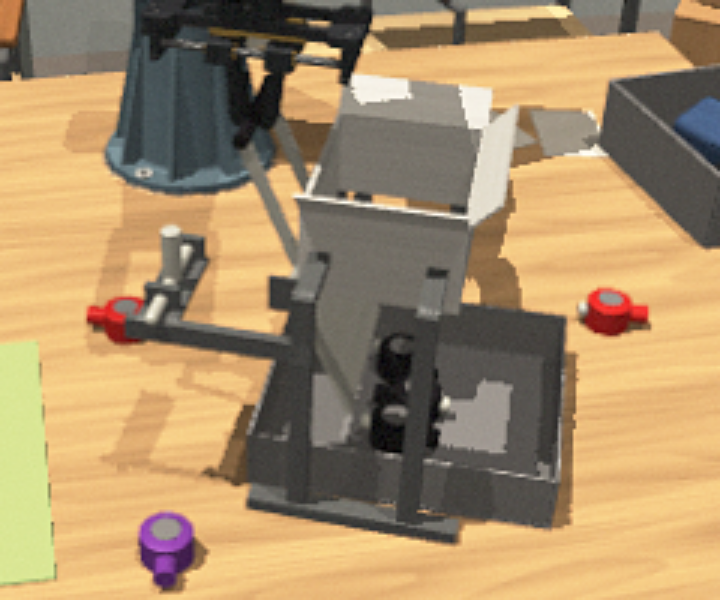

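Emit:
{"method": "move_arm", "body": {
  "targets": [
    {"linear":[-0.2,0,0.4],"rotation":[0,0,0],"grip":0.0},
    {"linear":[-0.2,0,0.7],"rotation":[0,0,0.0],"grip":0.0},
    {"linear":[-0.2,0,0.7],"rotation":[0,0,0],"grip":0.0}
  ]
}}

```text
time_s: 7.4
position: [0.4994, -0.0023, 0.3076]
tcp_rot: [[-0.008, -0.911, 0.413], [-0.024, 0.413, 0.91], [-1.0, -0.002, -0.025]]
wrist_force: [-5.2, -15.1, -2.7]
width: 0.148
```

```bash
python3 -c "
from h import *
st()
for n in ('scene','top'):
  c=env.capture(n)
  for px,cf in mark(c,'body0')[:7]: print(n,px,cf,world(c,px))
a=np.arange(1.2,-.01,-.08)
T=[H(-.135*np.cos(q),0,.178+.135*np.sin(q)) for q in a]
print(np.c_[a,shift(T)[0]],shift(T)[1])
cv2.imwrite('pics/t2.png',cv2.resize(c['color'][100:260,140:340,::-1],None,fx=4,fy=3.75,interpolation=cv2.INTER_CUBIC))"
```

```text
t 7.4 pos [ 0.499 -0.002  0.308] hop mm [-48.127   0.42  307.625] F hop [-15.858  -1.477  -2.737] w 0.14787110181654461
scene [267.904 311.514] 0.88 [ 0.728 -0.118  0.034]
scene [342.384 275.1  ] 0.75 [0.625 0.107 0.031]
scene [342.72  253.806] 0.68 [0.524 0.137 0.023]
scene [346.024 265.02 ] 0.56 [0.715 0.083 0.148]
scene [410.2   234.906] 0.53 [0.473 0.376 0.025]
scene [252.28  240.702] 0.48 [ 0.615 -0.138  0.178]
top [125.216 229.11 ] 0.92 [0.455 0.382 0.034]
top [305.312 134.82 ] 0.79 [ 0.704 -0.119  0.036]
top [209.328 208.908] 0.67 [0.462 0.058 0.607]
[[ 1.2    0.383 -0.04  -0.069]
 [ 1.12   0.839 -0.04  -1.048]
 [ 1.04   1.372 -0.039 -1.987]
 [ 0.96   1.978 -0.038 -2.881]
 [ 0.88   2.653 -0.036 -3.723]
 [ 0.8    3.393 -0.035 -4.509]
 [ 0.72   4.194 -0.033 -5.233]
 [ 0.64   5.05  -0.031 -5.891]
 [ 0.56   5.957 -0.029 -6.478]
 [ 0.48   6.907 -0.027 -6.991]
 [ 0.4    7.895 -0.025 -7.426]
 [ 0.32   8.914 -0.023 -7.782]
 [ 0.24   9.959 -0.02  -8.054]
 [ 0.16  11.022 -0.017 -8.242]
 [ 0.08  12.097 -0.015 -8.344]
 [-0.    13.177 -0.012 -8.361]] [-0.025 -1.43   0.145]
```

View pics/t2.png

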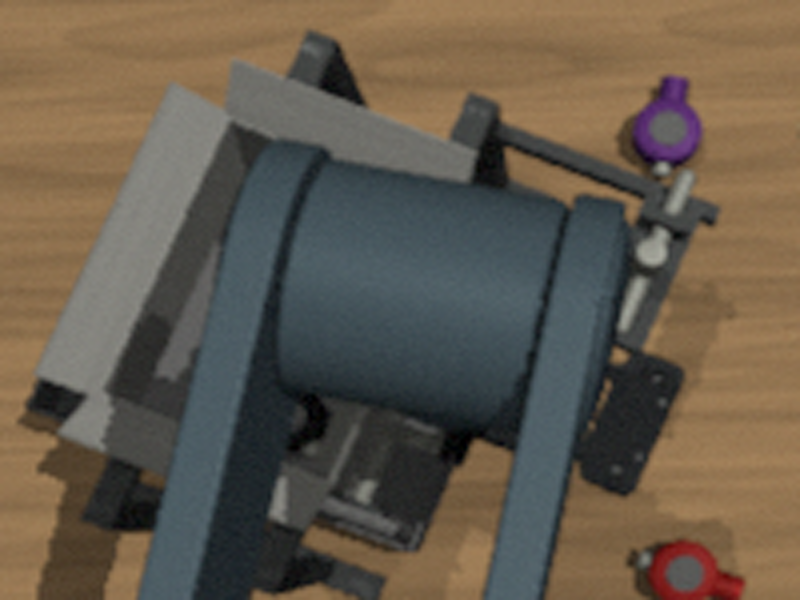

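Emit:
{"method": "move_arm", "body": {
  "targets": [
    {"linear":[0.7,0,-1.0],"rotation":[0,-0.5,0],"grip":0.0},
    {"linear":[1.3,0,-2.0],"rotation":[0,-0.5,0.0],"grip":0.0},
    {"linear":[1.9,0,-2.9],"rotation":[0,-1,0],"grip":0.0},
    {"linear":[2.6,0,-3.7],"rotation":[0,-1,0],"grip":0.0},
    {"linear":[3.4,0,-4.5],"rotation":[0,-1.4,0],"grip":0.0}
  ]
}}

```text
time_s: 8.22
position: [0.4814, -0.0427, 0.2774]
tcp_rot: [[0.006, -0.911, 0.412], [0.001, 0.412, 0.911], [-1.0, -0.005, 0.004]]
wrist_force: [-2.1, 3.0, 9.4]
width: 0.15
```

```bash
python3 -c "
from h import *
st()
a=np.arange(.8,-.01,-.08)
T=[H(-.135*np.cos(q),0,.176+.135*np.sin(q)) for q in a]
print(np.c_[a,shift(T)[0]],shift(T)[1])"
```

```text
t 8.225 pos [ 0.481 -0.043  0.277] hop mm [-92.314   0.1   277.367] F hop [1.905 3.183 9.355] w 0.15014885594917646
[[ 0.8    0.452 -0.008 -0.176]
 [ 0.72   1.232 -0.003 -0.923]
 [ 0.64   2.069  0.002 -1.605]
 [ 0.56   2.958  0.007 -2.218]
 [ 0.48   3.893  0.012 -2.758]
 [ 0.4    4.868  0.017 -3.221]
 [ 0.32   5.877  0.023 -3.605]
 [ 0.24   6.914  0.029 -3.907]
 [ 0.16   7.971  0.034 -4.126]
 [ 0.08   9.042  0.04  -4.259]
 [ 0.    10.121  0.045 -4.306]] [0.041 0.208 0.297]
```

Emit:
{"method": "move_arm", "body": {
  "targets": [
    {"linear":[1.2,0,-0.9],"rotation":[0,0,0],"grip":0.0},
    {"linear":[2.1,0,-1.6],"rotation":[0,0,0.0],"grip":0.0},
    {"linear":[3.0,0,-2.2],"rotation":[0,0,0],"grip":0.0},
    {"linear":[3.9,0,-2.7],"rotation":[0,0,0],"grip":0.0},
    {"linear":[4.9,0,-3.2],"rotation":[0,0,0],"grip":0.0}
  ]
}}

```text
time_s: 8.85
position: [0.4688, -0.0709, 0.2302]
tcp_rot: [[0.008, -0.911, 0.412], [0.003, 0.412, 0.911], [-1.0, -0.006, 0.006]]
wrist_force: [-3.8, 3.6, 8.4]
width: 0.152
```

```bash
python3 -c "
from h import *
st()
a=np.arange(.4,-.09,-.08)
T=[H(-.135*np.cos(q),0,.174+.135*np.sin(q)) for q in a]
print(np.c_[a,shift(T)[0]],shift(T)[1])"
```

```text
t 8.85 pos [ 0.469 -0.071  0.23 ] hop mm [-123.228   -0.077  230.177] F hop [1.703 4.991 8.353] w 0.15224078373829333
[[ 0.4    0.36   0.01  -0.114]
 [ 0.32   1.368  0.016 -0.5  ]
 [ 0.24   2.404  0.023 -0.805]
 [ 0.16   3.461  0.03  -1.026]
 [ 0.08   4.532  0.036 -1.161]
 [-0.     5.611  0.043 -1.211]
 [-0.08   6.69   0.049 -1.174]] [0.065 0.337 0.342]
```

Emit:
{"method": "move_arm", "body": {
  "targets": [
    {"linear":[1.4,0,-0.5],"rotation":[0,0,0],"grip":0.0},
    {"linear":[2.4,0,-0.8],"rotation":[0,0,0.0],"grip":0.0},
    {"linear":[3.5,0,-1.0],"rotation":[0,0,0],"grip":0.0},
    {"linear":[4.5,0,-1.1],"rotation":[0,0,0],"grip":0.0},
    {"linear":[5.4,0,-1.1],"rotation":[0,0,0],"grip":0.0}
  ]
}}

```text
time_s: 9.48
position: [0.4644, -0.0808, 0.1773]
tcp_rot: [[0.007, -0.911, 0.412], [0.003, 0.412, 0.911], [-1.0, -0.005, 0.006]]
wrist_force: [-8.1, -4.2, 7.6]
width: 0.148
```

Emit:
{"method": "move_arm", "body": {
  "targets": [
    {"linear":[0.3,0,0],"rotation":[0,0,0],"grip":0.0},
    {"linear":[0.4,0,0],"rotation":[0,0,0.0],"grip":0.0},
    {"linear":[0.4,0,0],"rotation":[0,0,0],"grip":0.0}
  ]
}}

```text
time_s: 9.85
position: [0.4644, -0.0808, 0.1747]
tcp_rot: [[0.007, -0.911, 0.412], [0.003, 0.412, 0.911], [-1.0, -0.005, 0.005]]
wrist_force: [-5.2, -3.8, 6.6]
width: 0.148
```

```bash
python3 -c "
from h import *
st()"
```

```text
t 9.85 pos [ 0.464 -0.081  0.175] hop mm [-134.107   -0.093  174.731] F hop [-5.566  3.172  6.606] w 0.1479462341436225
```

Emit:
{"method": "move_arm", "body": {
  "targets": [
    {"linear":[0.3,0,0],"rotation":[0,0,0],"grip":0.0},
    {"linear":[0.5,0,0],"rotation":[0,0,0.0],"grip":0.0},
    {"linear":[0.5,0,0],"rotation":[0,0,0],"grip":0.0}
  ]
}}

```text
time_s: 10.22
position: [0.4646, -0.0809, 0.1734]
tcp_rot: [[0.007, -0.912, 0.411], [0.002, 0.411, 0.912], [-1.0, -0.006, 0.005]]
wrist_force: [-13.4, 0.4, 24.7]
width: 0.148
```

Emit:
{"method": "move_arm", "body": {
  "targets": [
    {"linear":[0,0,0],"rotation":[0,0,0],"grip":0.6},
    {"linear":[0,0,0],"rotation":[0,0,0],"grip":0.8},
    {"linear":[0,0,0],"rotation":[0,0,0],"grip":0.8},
    {"linear":[0,0,0],"rotation":[0,0,0],"grip":0.8},
    {"linear":[0,0,0],"rotation":[0,0,0],"grip":0.8}
  ]
}}

```text
time_s: 10.85
position: [0.4645, -0.0808, 0.1732]
tcp_rot: [[0.007, -0.912, 0.411], [0.002, 0.411, 0.912], [-1.0, -0.005, 0.005]]
wrist_force: [0.2, -0.7, -1.1]
width: 0.691
```

Emit:
{"method": "move_arm", "body": {
  "targets": [
    {"linear":[-4,0,0],"rotation":[0,0,0],"grip":1},
    {"linear":[-8,0,0],"rotation":[0,0,0],"grip":1},
    {"linear":[-12,-2,1],"rotation":[0,0,0],"grip":1},
    {"linear":[-15,-4,2],"rotation":[0,0,0],"grip":1},
    {"linear":[-15,-5,3.5],"rotation":[0,0,0],"grip":1}
  ]
}}

```text
time_s: 11.48
position: [0.5254, -0.0703, 0.326]
tcp_rot: [[0.011, -0.911, 0.412], [0.001, 0.412, 0.911], [-1.0, -0.01, 0.005]]
wrist_force: [0.3, -0.6, -0.3]
width: 1.001
```

```bash
python3 -c "
from h import *
st()
A=np.array([XH,YH,[0,0,1]])
o=env.observe(); c=env.capture('wrist'); save(c,'w2.png')
for n in ['gate_handle','bolt_knob']:
  for px,cf in mark(c,n)[:2]: print(n,px,cf,A@(world(c,px,obs=o)-O))
k=np.array([A@(world(c,(j,i),obs=o)-O) for i in range(180,420) for j in range(200,420) if c['z_map'][i,j]>0])
k=k[(abs(k[:,2]-.254)<.004)&(abs(k[:,0]+.1)<.03)&(abs(k[:,1]+.1)<.03)]
print(len(k), k.mean(0) if len(k) else 0)
print(shift([H(-.1,-.1075,.3),H(-.1,-.1075,.227)]))
c=env.capture('top')
cv2.imwrite('pics/t3.png',cv2.resize(c['color'][100:260,140:340,::-1],None,fx=4,fy=3.75,interpolation=cv2.INTER_CUBIC))
"
```

```text
t 11.475 pos [ 0.525 -0.07   0.326] hop mm [-99.348 -51.325 326.024] F hop [-0.397 -0.498 -0.282] w 1.0007066052204936
gate_handle [241.192 142.716] 0.81 [-0.138  0.001  0.195]
gate_handle [406.784  93.198] 0.42 [0.005 0.042 0.204]
305 [-0.1   -0.108  0.253]
(array([[ 2.172, -5.896, -0.11 ],
       [ 9.472, -5.882, -0.146]]), array([0.183, 0.279, 0.107]))
```

View pics/w2.png

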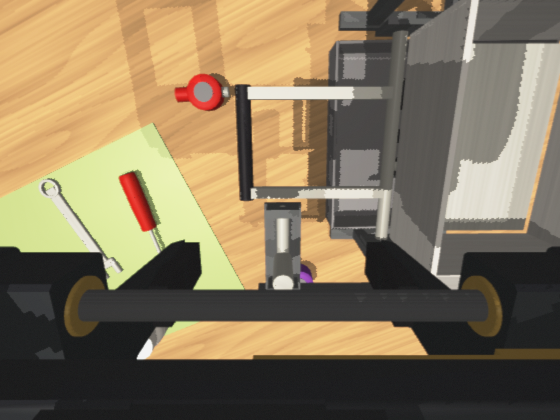

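Emit:
{"method": "move_arm", "body": {
  "targets": [
    {"linear":[0,-4,0],"rotation":[0,0,0],"grip":1},
    {"linear":[2,-5.9,-0.1],"rotation":[0,0,0],"grip":1},
    {"linear":[6,-5.9,-0.1],"rotation":[0,0,0],"grip":1},
    {"linear":[9.4,-5.9,-0.1],"rotation":[0,0,0],"grip":1},
    {"linear":[9.4,-5.9,-0.1],"rotation":[0,0,0],"grip":0}
  ]
}}

```text
time_s: 12.3
position: [0.5729, -0.0931, 0.2232]
tcp_rot: [[-0.005, -0.912, 0.411], [0.007, 0.411, 0.912], [-1.0, 0.008, 0.004]]
wrist_force: [0.1, -0.5, -0.1]
width: 0.905
```

Emit:
{"method": "move_arm", "body": {
  "targets": [
    {"linear":[0,0,0],"rotation":[0,0,0],"grip":0},
    {"linear":[0,0,0],"rotation":[0,0,0],"grip":0},
    {"linear":[0,0,0],"rotation":[0,0,0],"grip":0},
    {"linear":[0,0,0],"rotation":[0,0,0],"grip":0},
    {"linear":[0,0,0],"rotation":[0,0,0],"grip":0}
  ]
}}

```text
time_s: 12.92
position: [0.5731, -0.0931, 0.2236]
tcp_rot: [[-0.005, -0.912, 0.411], [0.007, 0.41, 0.912], [-1.0, 0.007, 0.004]]
wrist_force: [0.1, 0.6, 0.8]
width: 0.344
```

Emit:
{"method": "move_arm", "body": {
  "targets": [
    {"linear":[0,0,0],"rotation":[0,0,0],"grip":0},
    {"linear":[0,0,0],"rotation":[0,0,0],"grip":0},
    {"linear":[0,0,0],"rotation":[0,0,0],"grip":0}
  ]
}}

```text
time_s: 13.3
position: [0.5736, -0.0918, 0.2236]
tcp_rot: [[-0.003, -0.912, 0.41], [0.009, 0.41, 0.912], [-1.0, 0.007, 0.007]]
wrist_force: [3.2, 4.5, -0.5]
width: 0.192
```

```bash
python3 -c "
from h import *
st(); p=env.observe()['position']; print(shift([H(-.1,-.075,p[2])]))"
```

```text
t 13.3 pos [ 0.574 -0.092  0.224] hop mm [ -98.985 -104.173  223.63 ] F hop [ 5.422 -1.003 -0.453] w 0.19150674555250968
(array([[ 0.019,  2.917, -0.093]]), array([ 0.185,  0.379, -0.379]))
```

Emit:
{"method": "move_arm", "body": {
  "targets": [
    {"linear":[0,0.8,0],"rotation":[0,0,0],"grip":0},
    {"linear":[0,1.6,0],"rotation":[0,0,0],"grip":0},
    {"linear":[0,2.4,0],"rotation":[0,0,0],"grip":0},
    {"linear":[0,3.1,0],"rotation":[0,0,0],"grip":0},
    {"linear":[0,3.5,0],"rotation":[0,0,0],"grip":0}
  ]
}}

```text
time_s: 13.92
position: [0.543, -0.078, 0.2238]
tcp_rot: [[0.001, -0.912, 0.41], [0.007, 0.41, 0.912], [-1.0, 0.002, 0.007]]
wrist_force: [19.1, -5.2, -14.0]
width: 0.192
```

```bash
python3 -c "
from h import *
st()"
```

```text
t 13.925 pos [ 0.543 -0.078  0.224] hop mm [-99.047 -70.545 223.771] F hop [  3.186 -19.512 -14.038] w 0.19159678172301448
```

Emit:
{"method": "move_arm", "body": {
  "targets": [
    {"linear":[0,0.3,0],"rotation":[0,0,0],"grip":0},
    {"linear":[0,0.3,0],"rotation":[0,0,0],"grip":0}
  ]
}}

```text
time_s: 14.18
position: [0.5431, -0.078, 0.2237]
tcp_rot: [[0.009, -0.912, 0.411], [0.005, 0.411, 0.912], [-1.0, -0.007, 0.008]]
wrist_force: [19.1, -4.6, -12.4]
width: 0.198
```

Emit:
{"method": "move_arm", "body": {
  "targets": [
    {"linear":[0,0,0],"rotation":[0,0,0],"grip":0.8},
    {"linear":[0,0,0],"rotation":[0,0,0],"grip":0.8},
    {"linear":[0,0,0],"rotation":[0,0,0],"grip":0.8},
    {"linear":[0,0,0],"rotation":[0,0,0],"grip":0.8},
    {"linear":[0,0,0],"rotation":[0,0,0],"grip":0.8}
  ]
}}

```text
time_s: 14.8
position: [0.543, -0.078, 0.2238]
tcp_rot: [[0.009, -0.912, 0.411], [0.005, 0.411, 0.912], [-1.0, -0.006, 0.008]]
wrist_force: [0.0, -0.2, 0.1]
width: 0.74
```

Emit:
{"method": "move_arm", "body": {
  "targets": [
    {"linear":[-4,0,0],"rotation":[0,0,0],"grip":1},
    {"linear":[-9,0,0],"rotation":[0,0,0],"grip":1},
    {"linear":[-13,2,-3],"rotation":[0,0,0],"grip":1},
    {"linear":[-13,6,-6],"rotation":[0,0,0],"grip":1},
    {"linear":[-13,10,-9],"rotation":[0,0,0],"grip":1}
  ]
}}

```text
time_s: 15.42
position: [0.4125, -0.1198, 0.353]
tcp_rot: [[0.01, -0.912, 0.41], [0.004, 0.41, 0.912], [-1.0, -0.008, 0.007]]
wrist_force: [-0.7, -0.5, 0.9]
width: 0.998
```

Emit:
{"method": "move_arm", "body": {
  "targets": [
    {"linear":[0,5,0],"rotation":[0,0,0],"grip":1},
    {"linear":[0,9,2],"rotation":[0,0,0],"grip":1},
    {"linear":[0,13,5],"rotation":[0,0,0],"grip":1},
    {"linear":[0,17,9],"rotation":[0,0,0],"grip":1},
    {"linear":[0,21,13],"rotation":[0,0,0],"grip":1}
  ]
}}

```text
time_s: 16.05
position: [0.2734, 0.086, 0.3526]
tcp_rot: [[0.012, -0.911, 0.412], [0.004, 0.412, 0.911], [-1.0, -0.009, 0.008]]
wrist_force: [0.3, 1.3, 0.6]
width: 0.997
```

```bash
python3 -c "
from h import *
st()
A=np.array([XH,YH,[0,0,1]])
c=env.capture('top')
k=np.array([A@(world(c,(j,i))-O) for i in range(140,260) for j in range(240,340) if c['z_map'][i,j]>0])
m=k[(abs(k[:,2]-.254)<.006)&(abs(k[:,0]+.1)<.03)&(k[:,1]<-.03)&(k[:,1]>-.13)]; print('knob',len(m),m.mean(0))
b=k[(k[:,2]>.18)&(k[:,2]<.21)&(abs(k[:,0]+.135)<.006)&(abs(k[:,1])<.04)]; print('bar',len(b),b.mean(0))
s=env.capture('scene')
for n,d in (('top',c),('scene',s)):
  for px,cf in mark(d,'body0')[:7]: print(n,px,cf,A@(world(d,px)-O))
f=lambda im,y0,x0:cv2.resize(im[y0:y0+160,x0:x0+200,::-1],None,fx=3,fy=3,interpolation=cv2.INTER_CUBIC)
cv2.imwrite('pics/f1.png',f(c['color'],100,150)); cv2.imwrite('pics/f2.png',f(s['color'],170,220))"
```

```text
t 16.05 pos [0.273 0.086 0.353] hop mm [-61.038 242.699 352.581] F hop [1.279 0.297 0.598] w 0.9973009574954005
knob 49 [-0.099 -0.074  0.254]
bar 164 [-0.135  0.     0.196]
top [310.016 252.504] 0.83 [-0.207  0.062  0.035]
top [305.48 136.08] 0.57 [-0.072 -0.23   0.037]
top [122.528 232.218] 0.53 [0.286 0.21  0.036]
top [186.424 292.782] 0.52 [0.    0.211 0.432]
scene [266.504 312.816] 0.93 [-0.062 -0.258  0.031]
scene [346.192 249.48 ] 0.74 [0.098 0.04  0.038]
scene [411.488 237.006] 0.72 [0.291 0.18  0.018]
scene [343.784 278.88 ] 0.64 [ 0.116 -0.159  0.1  ]
scene [252.896 241.416] 0.61 [-0.121 -0.164  0.178]
scene [349.608 265.482] 0.58 [ 0.127 -0.164  0.151]
```

View pics/f1.png

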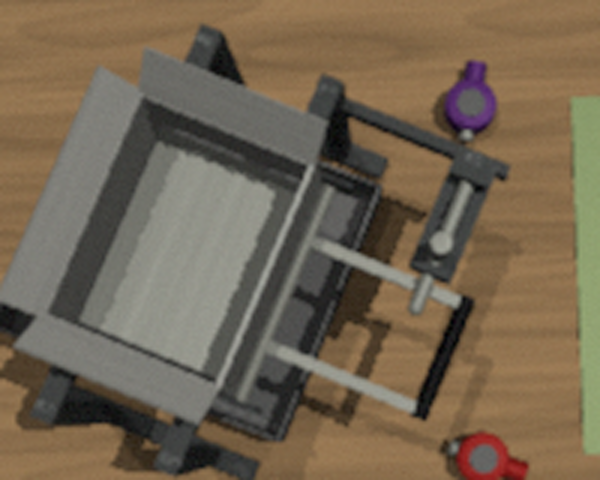

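View pics/f2.png

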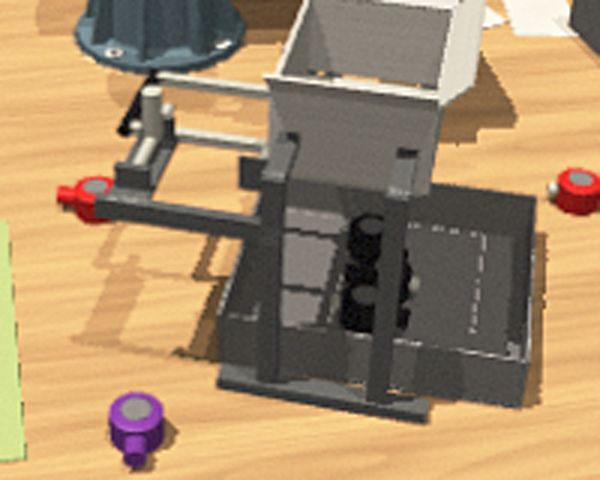

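```bash
python3 -c "
from station import env
print(env.finish_job())"
```

```text
the job is handed in; nothing more can be done
None
```

I swung the trap-door open to its stop, about 1.2 rad, by the pinched handle bar, and the regulator bodies dropped out. I then pushed the handle down to its stop (about 25 N), slid the bolt to its stop, and handed in at about 16 s.

**Final checks**
- **Door:** the bar measured at (-135, 0) mm in the hopper's frame, with its top 196 mm up, so the door is fully shut.
- **Bolt:** the knob measured at y = -74 mm, about 0.041 m of travel. The top picture shows the rod over the handle's arm.
- **Bodies:** the hopper is empty in the top picture. The bodies lie in a cluster in the tray, and none are on the bench.
- **Other things:** I touched none of the bystanders or look-alikes. The purple and red look-alikes nearest the hopper look unmoved.

**Not fully confirmed**
- **Third body:** only two bodies are clearly visible in the tray. The third is partly hidden behind a stand leg, so I count it as there because the hopper is empty and nothing fell outside.
- **Detector:** in the final pictures it gave one clear mark inside the tray, and its other marks were look-alikes or false hits.
- **Opening arc:** my planned arc was a few mm off. This caused side forces of up to about 16 N while opening, well below the limits.

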